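# Set and hold the telescopic blank stop of a key machine

### The job

Lift the key machine's clear guard sash by its black grip to the top of its travel and leave it up. Then squeeze the blue grip of the telescopic stop arm together with its yellow lock button, extend the arm into the machine until its pointer lines up with the red cursor on the scale, and finish while still holding the arm there with the button squeezed. Do not push the cursor along, and leave the other things on the counter where they are.

Things in the scene. Friction and masses are not known exactly. Their poses are not given: they have to be found in the camera images.
- station: grey key machine fixed to the counter, elsewhere and turned up to 12 degrees each time. Origin on the counter under the sash's middle; x points away from the robot into the machine (the way the arm extends), y left, z up. Sash guides: two uprights 22 by 16 mm, 215 mm tall, 116 mm left and right, no bar on top. Behind: bed with jaws to 67 mm high from x = 35 mm, housing 105 mm high x = 105 to 170 mm
- sash (a joint): height of the clear guard sash in m: 0 fully down, 0.10 at the top of its travel; starts 0 to 0.02. It slides stiffly (5 N friction, weight 2 to 3.2 N) and stays where it is left. While down it blocks the arm's way into the machine
- sash_grip (a point): centre of the black grip bar standing along the sash's top edge: 12 mm thick along the station's x, 80 mm long along y; bar top 14 mm above this point, lower edge 18 mm below. Pinch it from above, one finger before and one behind the sash. 128 mm above the counter with the sash down. Clear panel below: 208 mm wide, 100 mm high, 4 mm thick
- stop_arm: telescopic arm with blue upright grip block, 28 mm long (x), 30 mm wide (y), 36 to 98 mm above the counter. Origin in the grip's middle, 76 mm high: pinch there from above, fingers left and right. Slides only along station x: stowed at x = -210 mm in the station's frame, extends by up to 115 mm. Locked when stowed until the button is in; a spring draws it back (2 N stowed, 4.5 N far out)
- lock_button (a joint): how far the yellow lock button is squeezed in, m: 0 out, 0.007 fully in; the arm is free beyond 0.004. Spring 4 N at the start, 7.5 N fully in
- button_face (a point): middle of the outer face of the yellow lock button on the grip's left (+y) side: 20 mm along x, 36 mm high. Out, it stands 8 mm proud (38 mm over grip and button), fully in 1 mm proud (31 mm overall); moves along the station's -y. One finger on it and one on the grip's plain right side squeeze it in
- pointer (a point): white line on the blue pointer tab at the right (-y) foot of the arm's grip, just above the scale at 38 mm height; at the same station x as the arm's origin, 36 mm to its right, moves with the arm
- cursor_line (a point): middle of the red cursor block on the scale right of the rail: 6 mm along x, 32 mm along y, its top 22 mm above the counter; axes as the station's. It is set anew each time, 50 to 100 mm ahead of the stowed pointer along the station's x. It stays unless pushed
- rail (a point): top middle of the rail in front of the machine, halfway along: base plate 100 mm wide, 12 mm thick, x = -250 to -25 mm in the station's frame, with an open channel 26 mm wide whose top is 34 mm above the counter; the arm slides in it
- funnel_stand: fixed stand with a dull aluminium funnel, 215 mm tall at the rim, base 120 mm square and 10 mm thick, post 220 mm tall; origin under the base's middle; to the robot's right
- cup: loose clear acrylic catch cup under the funnel, 68 mm wide, 80 mm high; origin at its underside; bystander, leave alone
- key0: loose copper-toned key blank lying flat, 55 mm long, 26 mm wide bow, 3 mm thick; origin at mid-length of its underside; bystander, leave alone
- key1: loose copper-toned key blank lying flat, 55 mm long, 26 mm wide bow, 3 mm thick; origin at mid-length of its underside; bystander, leave alone
- key2: loose copper-toned key blank lying flat, 55 mm long, 26 mm wide bow, 3 mm thick; origin at mid-length of its underside; bystander, leave alone
- lock_body: loose chrome mortise lock body lying flat, 165 mm by 108 mm, 24 mm high; origin at its underside; bystander, leave alone
- mallet: loose small mallet with a yellow rubber head, 220 mm long, head 44 mm across and 70 mm wide; origin at its underside at mid-length; bystander, leave alone

How it is judged:
By the outcome, as a careful person would: the job done as asked, in the order asked, and still so for the second after the job is handed in, while the arm keeps its last pose, push and grip.
It also fails if it takes over 48 s, if anything falls off the work surface, if the arm or the gripper's body presses on something with over 40 N, if the wrist force passes 120 N, or if a joint passes its speed limit or range.

### The arm

A 6-joint arm with a two-finger parallel gripper is mounted at the origin on the work surface. World frame = base frame: x ahead of the robot, y to its left, z up, the work surface at z = 0. Lengths are in m, angles in rad, forces in N, time in s.
With the tool pointing down it reaches from about 0.375 to 0.9 m from the base axis. Payload 3.1 kg.
Tool frame: the origin (TCP) lies between the finger pads; the fingertips stand 25 mm ahead of it and the grasp point (between the pads) lies 6 mm ahead of it; x points along the fingers, y is the direction in which the jaws open and shut, and the axes are right-handed (so a half turn about x gives the same grasp; the last joint's range is limited). The gripper opens to 85 mm and grips with 20 to 120 N. Pads are 22 mm wide; open, the fingers measure 114 mm over their backs; the gripper's body (76 mm by 85 mm) begins 54 mm behind the grasp point. The pads swing forward as they close: fully open they stand 13 mm farther back than shut.
Start: joints at [1.111, 0.527, 1.433, -0, 1.181, -0.178], TCP at [0.174, 0.6, 0.256] pointing down, gripper open.
Joint ranges: [-3.08, 3.08], [-0.75, 2.2], [0.22, 2.44], [-1.43, 4.57], [0, 2.65], [-2.85, 2.85]. Speed limits (rad/s): [2.79, 2.79, 3.14, 3.14, 3.14, 3.14].

### API

Orientations are given as a unit quaternion [x, y, z, w].
In Python, from station import manip, viewer, workorder gives the robot as it stands.
- The arm moves only by the shell command python3 -m crank 'ROWS' [FORCE]. ROWS is JSON, one flat list of numbers, 5 for each row, row after row: the opening, from 0 (shut) to 1 (fully open), then the shift along the world's x, y, z in mm, then the turn about the world's z in rad. A call has 1 to 10 rows; each row is the pose to reach, as a shift and turn from the pose commanded when the call began; what a row does not reach only later rows make up. A row lasts 1/8 s, in which the tool goes at most 62.5 mm and 10.7 degrees, less where a joint would pass 70% of its speed; a pose out of reach is approached as far as the arm can. A call with a gripper value outside its range is refused whole. The fingers move at their own pace and stop on an object; FORCE is the grip in N (left out, the last holds). Time passes only in rows, so rows that repeat a pose let the fingers close. It gives the time, the measured TCP pose, the force and the opening at its end, in the units of the state.
- manip.sense(): the state, without advancing time (a new reading comes with each control period).
- viewer.snapshot(name): name is "side" or "top" or "wrist"; returns a dict with "img" (384x512x3 uint8, red, green, blue), "range_z" (384x512 float32, m along the optical axis (not along the pixel's ray), 0 where there is no reading), "fx", "fy", "cx", "cy" (pixels), "origin" and "attitude" of the camera in the world. Camera axes: x right, y down, z forward; pixel columns grow to the right and rows downward; lengths in m; the calibration is good to about 2 mm. A picture is of the moment at which its call begins.
- workorder.sign_off(): hands the job in, once; it reports no verdict.
The state is a dict: "t": time; "q": joint angles; "qd": joint speeds; "tau": joint torques, N m; "tcp_pos": TCP position; "tool_rot": TCP orientation; "force": force on the tool from outside, world axes, zero at the start; "ft_torque": the same for the moment, N m; "finger_gap": opening from 0.0 (shut) to 1.0 (fully open).
Only numpy, scipy, OpenCV 4.12 (cv2) and the standard library are available. Lean on these libraries where they do the work, as an engineer would, in place of code of your own. Each camera call takes 0.05 s, during which the arm holds its last target.

## Working session

There is one attempt and no reset: what is moved stays moved. The work goes in short steps, Python scripts to look and compute and a shell command to move; the robot and the scene stay as the last step left them, time stands still between calls to the robot, and variables do not carry over. Pictures are saved under pics/ and viewed, and the job is handed in when it is done.

```bash
ls; mkdir -p pics
cat > h.py <<'E'
import numpy as np, cv2, pickle
from station import manip, viewer, workorder
def snap(n,tag):
    s=viewer.snapshot(n); pickle.dump(s,open(f'pics/{tag}.pkl','wb')); cv2.imwrite(f'pics/{tag}.png',cv2.cvtColor(s['img'],cv2.COLOR_RGB2BGR)); return s
def load(tag): return pickle.load(open(f'pics/{tag}.pkl','rb'))
def R(s):
    a=np.array(s['attitude'],float)
    if a.shape==(3,3): return a
    from scipy.spatial.transform import Rotation
    return Rotation.from_quat(a).as_matrix()
def ray(s,u,v): return R(s)@np.array([(u-s['cx'])/s['fx'],(v-s['cy'])/s['fy'],1.])
def onz(s,u,v,z):
    d=ray(s,u,v);o=np.array(s['origin']);return o+d*(z-o[2])/d[2]
def dep(s,u,v):
    return np.array(s['origin'])+ray(s,u,v)*s['range_z'][int(v),int(u)]
E
python3 - <<'E'
from h import *
for n in ['top','side','wrist']:
    s=snap(n,n+'0'); print(n,s['origin'],s['attitude'],s['fx'],s['cx'],s['cy'])
print(manip.sense())
E
```

```text
pics
top [ 0.2823711  -0.00841772  1.39798694] [-0.6963894   0.71086408 -0.06531303  0.07381238] 393.8158308502252 258.12562951444045 191.41740366465538
side [ 0.20363506 -1.03521096  1.28118459] [ 0.92375037 -0.12184985  0.05873879 -0.35831218] 434.3456189651664 253.42499126575686 186.19657579019187
wrist [0.10548234 0.62022833 0.37270144] [0.79083746 0.59473632 0.08564432 0.11631798] 277.6357582826673 260.2570950838314 190.82595833244412
{'t': 0.15, 'q': array([ 1.11052298e+00,  5.28268668e-01,  1.43362477e+00,  1.51635340e-05,
        1.18142241e+00, -1.78480710e-01]), 'qd': array([ 0.00119711, -0.00326436, -0.00362934, -0.00056325, -0.00060691,
        0.00025302]), 'tau': array([ 1.54388228e-03, -4.42743802e+01, -1.78277600e+01, -2.71830195e-04,
        5.56408326e-03, -9.50160654e-06]), 'tcp_pos': array([0.17352023, 0.59988782, 0.2555432 ]), 'tool_rot': array([ 0.09872454,  0.70029517, -0.09987829,  0.69990318]), 'force': array([ 0.05180572, -0.92502369,  1.11848456]), 'ft_torque': array([-0.01740992,  0.02804888, -0.02277524]), 'finger_gap': 0.9980235875738904}
```

View pics/top0.png

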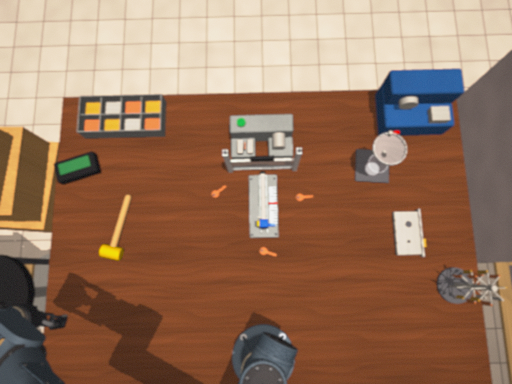

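View pics/side0.png

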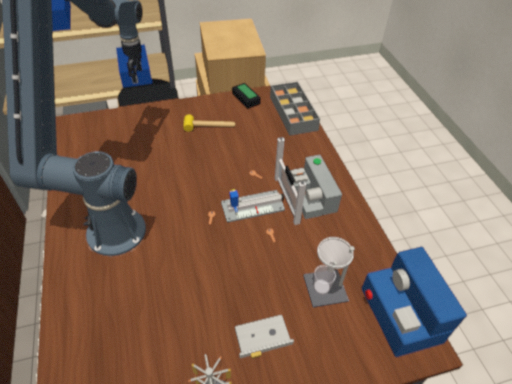

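View pics/wrist0.png

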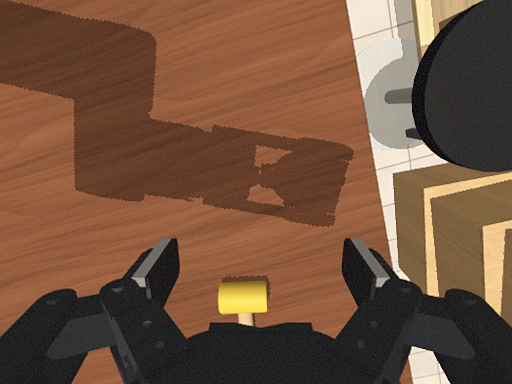

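The top view shows the machine at about (262,155), the rail at (264,205), and the blue grip at (263,224). The side view shows the sash and its uprights at about (288,180). The wrist view only shows the counter. I'll zoom in next.

Run:
```python
from h import *
a=cv2.imread('pics/top0.png')[105:245,205:320]
b=cv2.imread('pics/side0.png')[130:240,205:350]
cv2.imwrite('pics/topz.png',cv2.resize(a,None,fx=4.2,fy=4.2,interpolation=cv2.INTER_CUBIC))
cv2.imwrite('pics/sidez.png',cv2.resize(b,None,fx=5,fy=5,interpolation=cv2.INTER_CUBIC))
s=load('top0'); 
for uv,z in [((225,152),.215),((299,152),.215),((257,238),.012),((277,235),.012),((263,224),.098),((250,177),.012),((275,176),.012)]:
    print(uv,onz(s,*uv,z).round(3),dep(s,*uv).round(3))
```

```text
(225, 152) [0.647 0.105 0.215] [0.645 0.104 0.22 ]
(299, 152) [ 0.641 -0.126  0.215] [ 0.641 -0.126  0.215]
(257, 238) [0.393 0.013 0.012] [0.394 0.013 0.003]
(277, 235) [ 0.402 -0.058  0.012] [ 0.402 -0.058  0.013]
(263, 224) [ 0.432 -0.009  0.098] [ 0.431 -0.009  0.101]
(250, 177) [0.613 0.034 0.012] [0.615 0.034 0.006]
(275, 176) [ 0.615 -0.056  0.012] [ 0.615 -0.056  0.013]
```

View pics/topz.png

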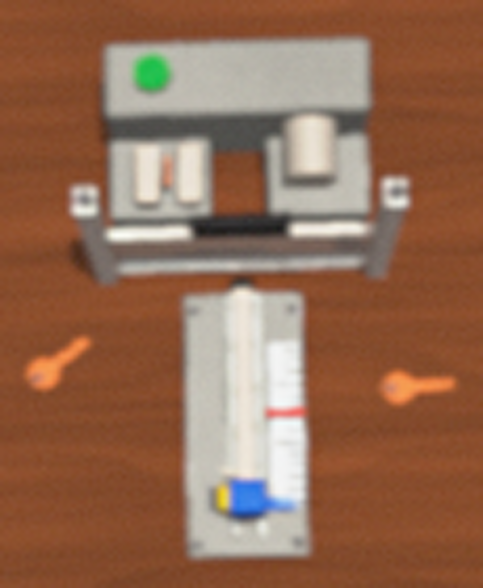

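View pics/sidez.png

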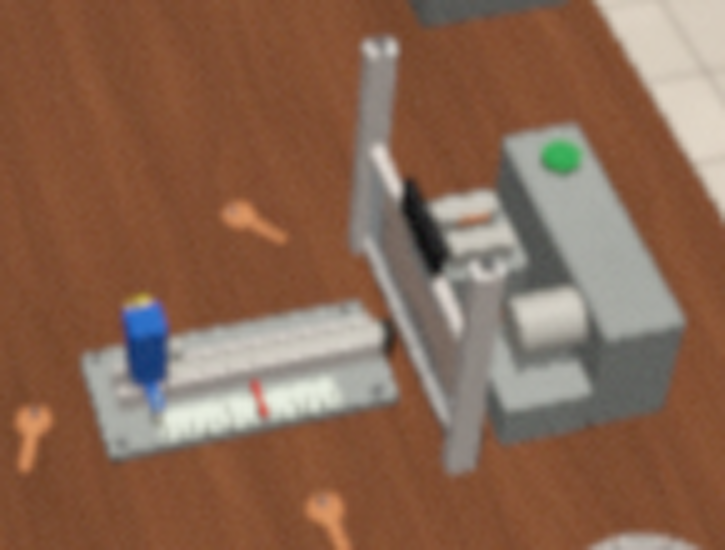

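The top zoom shows the upright tops at full-image (225,152.5) and (299,150.5), the black grip at (262,158.5), the red cursor at (273.5,203), the blue grip at (263.5,223) and its pointer at (274,225). Next I work out the station frame and the tool axes.

```bash
cat >> h.py <<'E'
from scipy.spatial.transform import Rotation as Ro
def tool():
    st=manip.sense(); M=Ro.from_quat(st['tool_rot']).as_matrix(); return st,M
def cen(mask,u0,u1,v0,v1,minarea=3):
    m=np.zeros(mask.shape,np.uint8); m[v0:v1,u0:u1]=mask[v0:v1,u0:u1]
    n,l,stt,c=cv2.connectedComponentsWithStats(m)
    return [(stt[i].tolist(),c[i].round(2).tolist()) for i in range(1,n) if stt[i][4]>=minarea]
E
python3 - <<'E'
from h import *
st,M=tool(); print(M.round(3))
s=load('top0'); f=lambda u,v:((u+.5)/4.2-.5+205,(v+.5)/4.2-.5+105)
P={'UL':(84,199,.215),'UR':(396,190,.215),'bar':(240,226,.146),'HL':(106,43,.105),'HR':(369,39,.105),'pfl':(189,554,.012),'pfr':(309,552,.012),'pbl':(185,295,.012),'pbr':(302,293,.012)}
for k,(u,v,z) in P.items(): print(k,onz(s,*f(u,v),z).round(4))
hsv=cv2.cvtColor(s['img'],cv2.COLOR_RGB2HSV)
for n,lo,hi,z in [('red',(170,120,120),(180,255,255),.022),('red2',(0,150,150),(6,255,255),.022),('blue',(100,120,60),(125,255,255),.098),('yel',(22,120,120),(32,255,255),.076)]:
    for a,c in cen(cv2.inRange(hsv,lo,hi),245,285,170,240): print(n,a,c,onz(s,*c,z).round(4))
E
```

```text
[[-0.001  0.278  0.961]
 [-0.002  0.961 -0.278]
 [-1.    -0.002 -0.   ]]
UL [0.6468 0.106  0.215 ]
UR [ 0.6483 -0.1264  0.215 ]
bar [ 0.6431 -0.0098  0.146 ]
HL [0.815 0.098 0.105]
HR [ 0.8131 -0.1201  0.105 ]
pfl [0.3985 0.0386 0.012 ]
pfr [ 0.3981 -0.0617  0.012 ]
pbl [0.6212 0.0387 0.012 ]
pbr [ 0.6207 -0.0621  0.012 ]
blue [260, 220, 12, 8, 70] [264.14, 223.5] [ 0.4333 -0.0131  0.098 ]
yel [257, 221, 2, 6, 11] [257.55, 223.27] [0.4371 0.009  0.076 ]
```

The measurements agree. The station origin is at about (0.647, -0.010) with yaw near 0, the arm grip is at x≈0.437, and the plate runs from 0.398 to 0.621. I'll move above the rail for a closer wrist view.

```bash
python3 -m crank '[1,10,-24,4,0.02, 1,30,-70,10,0.05, 1,53,-122,15,0.1, 1,76,-175,20,0.14, 1,99,-228,25,0.18, 1,122,-281,30,0.22, 1,145,-334,35,0.25, 1,168,-387,40,0.28, 1,187,-430,44,0.28, 1,200,-460,44,0.28]' 30
python3 -m crank '[1,10,-25,0,0, 1,25,-60,0,0, 1,42,-100,0,0, 1,55,-135,0,0, 1,61,-150,0,0, 1,61,-150,0,0]'
python3 - <<'E'
from h import *
s=snap('wrist','w1'); print(s['origin']); a=cv2.imread('pics/w1.png'); cv2.imwrite('pics/w1z.png',cv2.resize(a,None,fx=1.5,fy=1.5,interpolation=cv2.INTER_CUBIC))
E
```

```text
t: 1.4
tcp_pos: [0.3746, 0.1385, 0.3007]
tool_rot: [0.001, 0.707, -0.001, 0.708]
force: [0.9, 0.1, 0.2]
finger_gap: 1.003
t: 2.15
tcp_pos: [0.4347, -0.0099, 0.3001]
tool_rot: [0.001, 0.707, -0.001, 0.707]
force: [-0.4, -0.2, -0.2]
finger_gap: 0.998
[ 0.36382167 -0.00975963  0.41740221]
```

View pics/w1z.png

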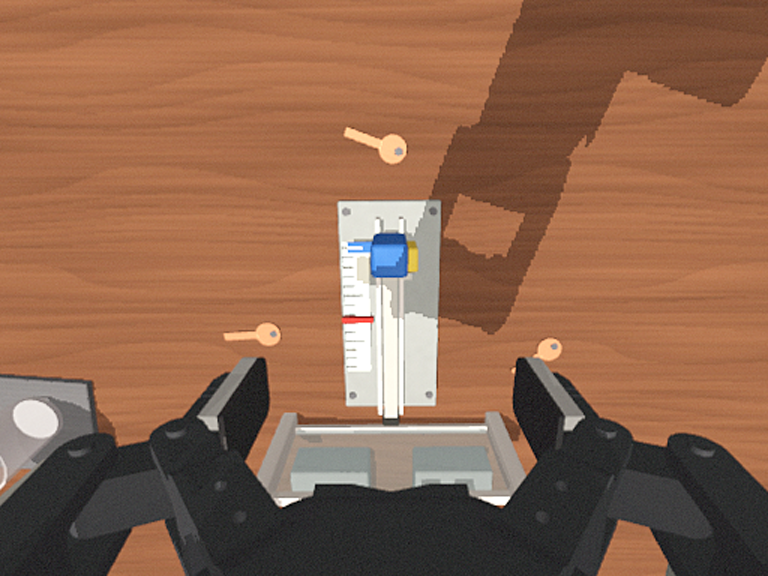

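The wrist zoom shows the whole rail: plate corners at zoom (338,202), (440,201), (346,406) and (435,405), pointer line at about (355,248), and cursor at (358,320). Next I measure these.

Run:
```python
from h import *
s=load('w1'); hsv=cv2.cvtColor(s['img'],cv2.COLOR_RGB2HSV)
f=lambda u,v:((u+.5)/1.5-.5,(v+.5)/1.5-.5)
for k,(u,v,z) in {'c1':(338,202,.012),'c2':(440,201,.012),'c3':(346,406,.012),'c4':(435.5,405,.012)}.items(): print(k,onz(s,*f(u,v),z).round(4))
for n,lo,hi,z in [('red',(172,120,120),(180,255,255),.022),('red2',(0,150,120),(5,255,255),.022),('blue',(100,120,60),(125,255,255),.098),('yel',(22,120,100),(32,255,255),.094)]:
    for a,c in cen(cv2.inRange(hsv,lo,hi),220,295,130,275,8): print(n,a,c,onz(s,*c,z).round(4))
a=s['img'][150:225,220:285]; cv2.imwrite('pics/w1c.png',cv2.resize(a[:,:,::-1],None,fx=8,fy=8,interpolation=cv2.INTER_NEAREST))
```

```text
c1 [ 0.3999 -0.0604  0.012 ]
c2 [0.3993 0.0372 0.012 ]
c3 [ 0.6228 -0.0604  0.012 ]
c4 [0.6219 0.039  0.012 ]
red2 [228, 211, 21, 5, 78] [237.64, 212.72] [ 0.5162 -0.0448  0.022 ]
blue [232, 156, 40, 29, 746] [257.29, 169.65] [ 0.433  -0.0136  0.098 ]
yel [272, 161, 7, 20, 130] [274.79, 170.95] [0.4355 0.0072 0.094 ]
```

View pics/w1c.png

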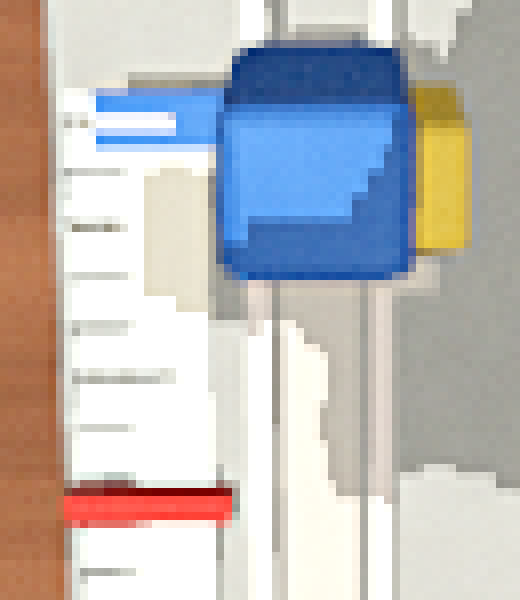

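Run:
```python
from h import *
s=load('w1')
print('ptr',onz(s,236.9,165.0,.038),'cur',onz(s,238,213.4,.022))
print('grip near/far top edges',onz(s,260,163,.098),onz(s,260,184.5,.098),'L/R',onz(s,248,174,.098),onz(s,271,174,.098))
```

```text
ptr [ 0.4392781  -0.04255266  0.038     ] cur [ 0.51729015 -0.04431171  0.022     ]
grip near/far top edges [ 0.4250686  -0.01037675  0.098     ] [ 0.45103869 -0.01047211  0.098     ] L/R [ 0.43816158 -0.02457389  0.098     ] [0.43825184 0.00254444 0.098     ]
```

The pointer is at x≈0.439 and the cursor at x≈0.517, so the arm needs about 78 mm of travel. Before the sash, I check its bar height from depth, then move above it.

```bash
python3 - <<'E'
from h import *
s=load('top0')
for v in (157,158,159): print([dep(s,u,v).round(4).tolist() for u in (255,262,268)])
E
python3 -m crank '[1,5,0,0,-0.06, 1,20,0,0,-0.22, 1,45,0,0,-0.4, 1,70,0,0,-0.58, 1,95,0,0,-0.76, 1,120,0,0,-0.94, 1,145,0,0,-1.12, 1,170,0,0,-1.3, 1,195,0,0,-1.46, 1,213,0,0,-1.57]'
python3 -m crank '[1,0,0,0,0, 1,0,0,0,0]'
python3 - <<'E'
from h import *
s=snap('wrist','w2'); print(s['origin']); s=snap('side','s2')
a=cv2.imread('pics/w2.png'); cv2.imwrite('pics/w2z.png',cv2.resize(a,None,fx=1.5,fy=1.5,interpolation=cv2.INTER_CUBIC))
E
```

```text
[[0.6471, 0.0123, 0.151], [0.6462, -0.0107, 0.1523], [0.6455, -0.0304, 0.1528]]
[[0.6435, 0.0123, 0.1514], [0.6418, -0.0106, 0.1555], [0.6426, -0.0303, 0.1514]]
[[0.641, 0.0125, 0.1483], [0.6419, -0.0106, 0.1435], [0.641, -0.0304, 0.145]]
t: 3.45
tcp_pos: [0.6478, -0.0073, 0.3]
tool_rot: [-0.501, -0.5, 0.501, -0.499]
force: [-0.9, -0.5, 0.1]
finger_gap: 0.999
t: 3.7
tcp_pos: [0.6465, -0.0083, 0.3]
tool_rot: [0.499, 0.501, -0.5, 0.5]
force: [-0.5, 0.4, -0.0]
finger_gap: 0.993
[0.64833815 0.06433663 0.41729086]
```

View pics/w2z.png

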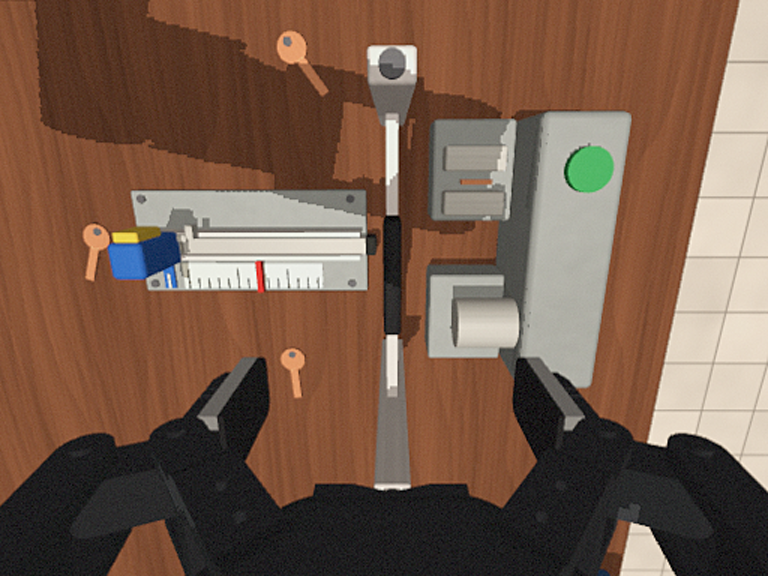

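The wrist view shows the black bar vertical at zoom u≈392, which is x≈0.649, midway between the fingers with nothing below them. The bar top at about 0.151 puts the sash at roughly 9 mm, so I descend to TCP z 0.143 and pinch.

```bash
python3 -m crank '[1,0,0,-15,0, 1,1,-1,-45,0, 1,1,-2,-80,0, 1,1,-2,-110,0, 1,1,-2,-135,0, 1,1,-2,-150,0, 1,1,-2,-157,0, 1,1,-2,-157,0]'
python3 -m crank '[0.5,0,0,0,0, 0.3,0,0,0,0, 0.1,0,0,0,0, 0,0,0,0,0, 0,0,0,0,0, 0,0,0,0,0, 0,0,0,0,0, 0,0,0,0,0]' 35
```

```text
t: 4.8
tcp_pos: [0.6488, -0.0117, 0.1433]
tool_rot: [-0.5, -0.5, 0.5, -0.5]
force: [-0.5, -0.7, 0.9]
finger_gap: 0.999
t: 5.8
tcp_pos: [0.647, -0.0116, 0.1431]
tool_rot: [-0.499, -0.501, 0.501, -0.499]
force: [-5.3, -0.2, 2.9]
finger_gap: 0.134
```

The gap is 11.4 mm against a 12 mm bar, so it's gripped. I lift most of the way.

```bash
python3 -m crank '[0,-1,0,4,0, 0,-1,0,14,0, 0,-1,0,26,0, 0,-1,0,38,0, 0,-1,0,50,0, 0,-1,0,62,0, 0,-1,0,72,0, 0,-1,0,80,0, 0,-1,0,80,0]'
python3 - <<'E'
from h import *
s=snap('side','s3'); a=cv2.imread('pics/s3.png')[110:240,180:370]; cv2.imwrite('pics/s3z.png',cv2.resize(a,None,fx=4,fy=4,interpolation=cv2.INTER_CUBIC)); print(manip.sense()['force'])
E
```

```text
t: 6.92
tcp_pos: [0.647, -0.0116, 0.2248]
tool_rot: [-0.5, -0.5, 0.501, -0.499]
force: [-6.8, -1.1, -0.8]
finger_gap: 0.13
[-7.29377925 -1.1477821  -1.41579622]
```

View pics/s3z.png

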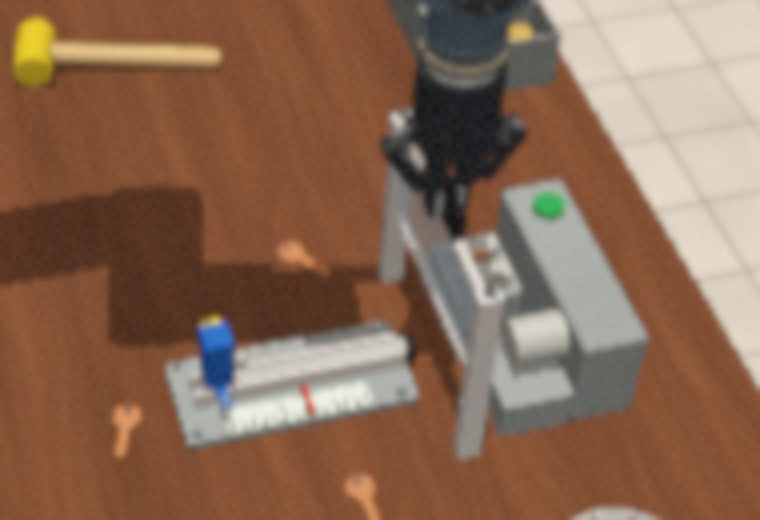

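The side view shows the sash rising with the gripper: its lower edge is off the sill and the rails are clear. I carry on in small steps to the stop, watching the force.

```bash
python3 -m crank '[0,-2,0,3,0, 0,-2,0,6,0, 0,-2,0,8,0, 0,-2,0,8,0]'
python3 -m crank '[0,0,0,2,0, 0,0,0,2,0]'
python3 -m crank '[0,0,0,2,0, 0,0,0,2,0]'
```

```text
t: 7.48
tcp_pos: [0.6468, -0.0116, 0.232]
tool_rot: [0.501, 0.499, -0.5, 0.5]
force: [0.6, 0.0, -5.3]
finger_gap: 0.133
t: 7.72
tcp_pos: [0.6467, -0.0116, 0.2328]
tool_rot: [0.501, 0.499, -0.5, 0.5]
force: [5.4, -0.2, -12.3]
finger_gap: 0.136
t: 7.98
tcp_pos: [0.6467, -0.0116, 0.2329]
tool_rot: [0.501, 0.5, -0.5, 0.5]
force: [8.2, 0.1, -19.9]
finger_gap: 0.132
```

The TCP is stuck at 0.2329 while the force rises to 20 N, well above weight plus friction, so the sash is at its top stop after 90 mm. I relax slightly, release and retreat upward.

```bash
python3 -m crank '[0,0,0,-2,0, 0,0,0,-2,0, 0.3,0,0,-2,0, 0.7,0,0,-2,0, 1,0,0,-2,0, 1,0,0,-2,0, 1,0,0,-2,0, 1,0,0,-2,0]'
python3 -m crank '[1,0,0,10,0, 1,0,0,35,0, 1,0,0,65,0, 1,-10,0,85,0, 1,-40,0,95,0.1, 1,-80,0,95,0.28, 1,-120,0,95,0.46, 1,-150,0,95,0.64, 1,-180,0,95,0.82, 1,-195,0,95,1.0]'
python3 -m crank '[1,-5,0,-5,0.18, 1,-10,0,-20,0.36, 1,-15,0,-30,0.5, 1,-16,0,-30,0.57, 1,-16,0,-30,0.57, 1,-16,0,-30,0.57]'
python3 - <<'E'
from h import *
s=snap('top','t4');snap('side','s4');w=snap('wrist','w4')
a=cv2.imread('pics/w4.png'); cv2.imwrite('pics/w4z.png',cv2.resize(a,None,fx=1.5,fy=1.5,interpolation=cv2.INTER_CUBIC))
a=cv2.imread('pics/s4.png')[110:240,180:370]; cv2.imwrite('pics/s4z.png',cv2.resize(a,None,fx=4,fy=4,interpolation=cv2.INTER_CUBIC))
for v in range(144,160,2): print(v,[dep(s,u,v).round(4).tolist() for u in (256,262)])
E
```

```text
t: 8.98
tcp_pos: [0.6457, -0.0116, 0.2333]
tool_rot: [-0.5, -0.5, 0.5, -0.5]
force: [0.4, -0.1, 0.5]
finger_gap: 1.0
t: 10.22
tcp_pos: [0.4482, -0.0112, 0.3286]
tool_rot: [0.197, 0.679, -0.197, 0.679]
force: [0.3, -0.9, -0.3]
finger_gap: 0.999
t: 10.98
tcp_pos: [0.4346, -0.0116, 0.2986]
tool_rot: [0.001, 0.707, -0.001, 0.707]
force: [0.1, 0.1, 0.2]
finger_gap: 0.998
144 [[0.7402, 0.0102, 0.003], [0.7393, -0.012, 0.0042]]
146 [[0.7349, 0.0104, -0.0046], [0.7334, -0.0119, -0.0014]]
148 [[0.6496, 0.0072, 0.24], [0.6475, -0.0111, 0.2452]]
150 [[0.6441, 0.0074, 0.2372], [0.6428, -0.011, 0.2398]]
152 [[0.6413, 0.0077, 0.2253], [0.6402, -0.0109, 0.2277]]
154 [[0.6449, 0.0083, 0.1919], [0.6451, -0.0108, 0.1897]]
156 [[0.6439, 0.0086, 0.1731], [0.6442, -0.0107, 0.1706]]
158 [[0.6454, 0.0092, 0.1448], [0.6446, -0.0106, 0.1459]]
```

View pics/w4z.png

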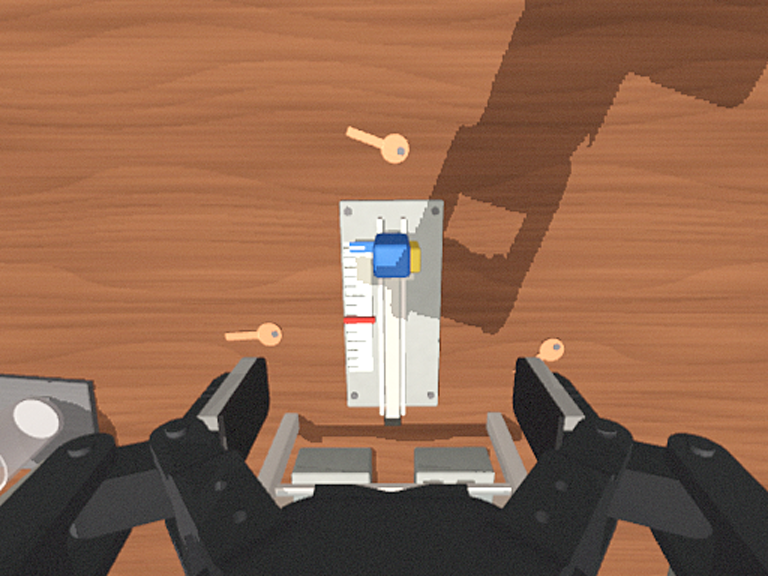

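View pics/s4z.png

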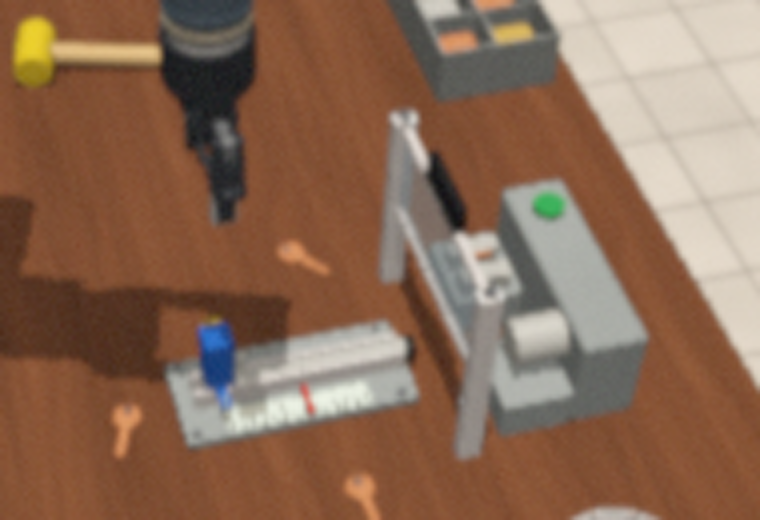

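Depth gives a bar top of about 0.242 (0.128+0.014+0.100), so the sash is fully up and staying there. The side view agrees, and the keys haven't moved. Next I go down over the blue grip.

```bash
python3 -m crank '[1,1,0,-15,0, 1,2,1,-50,0, 1,3,1,-95,0, 1,3,1,-140,0, 1,4,1,-175,0, 1,4,1,-200,0, 1,4,1,-212,0, 1,4,1,-216,0, 1,4,1,-216,0]'
python3 - <<'E'
from h import *
w=snap('wrist','w5')
E
```

```text
t: 12.25
tcp_pos: [0.4392, -0.0108, 0.0827]
tool_rot: [0.001, 0.707, -0.001, 0.707]
force: [-0.8, 0.3, 0.4]
finger_gap: 0.999
```

View pics/w5.png

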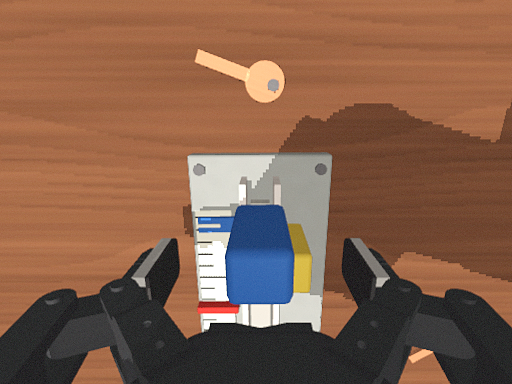

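The fingers straddle the grip (blue block at (260,255), yellow button at (302,257)), and the pointer and cursor show at left, (215,222) and (218,308). Now I close on it.

```bash
python3 -m crank '[0.7,0,0,0,0, 0.5,0,0,0,0, 0.4,0,0,0,0, 0.2,0,0,0,0, 0,0,0,0,0, 0,0,0,0,0, 0,0,0,0,0, 0,0,0,0,0]' 40
python3 - <<'E'
from h import *
w=snap('wrist','w6')
E
```

```text
t: 13.3
tcp_pos: [0.4387, -0.0108, 0.083]
tool_rot: [0.001, 0.707, -0.001, 0.707]
force: [0.2, -0.5, 6.6]
finger_gap: 0.355
```

View pics/w6.png

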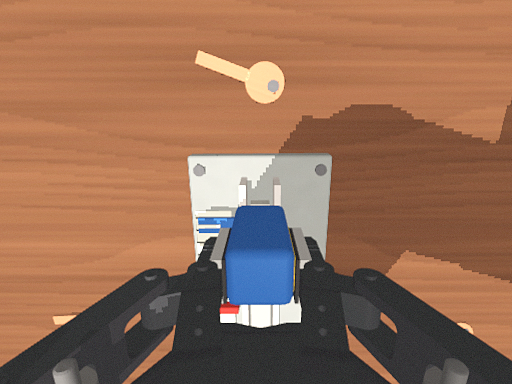

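The gap of about 30 mm means the button is fully in. I extend most of the way.

```bash
python3 -m crank '[0,3,0,0,0, 0,10,0,0,0, 0,19,0,0,0, 0,29,0,0,0, 0,39,0,0,0, 0,49,0,0,0, 0,57,0,0,0, 0,62,0,0,0, 0,62,0,0,0, 0,62,0,0,0]'
python3 - <<'E'
from h import *
w=snap('wrist','w7');snap('top','t7');snap('side','s7')
a=cv2.imread('pics/w7.png')[130:384,150:350]; cv2.imwrite('pics/w7z.png',cv2.resize(a,None,fx=2.3,fy=2.3,interpolation=cv2.INTER_CUBIC))
a=cv2.imread('pics/s7.png')[150:240,200:320]; cv2.imwrite('pics/s7z.png',cv2.resize(a,None,fx=6,fy=6,interpolation=cv2.INTER_CUBIC))
a=cv2.imread('pics/t7.png')[150:245,220:305]; cv2.imwrite('pics/t7z.png',cv2.resize(a,None,fx=6,fy=6,interpolation=cv2.INTER_CUBIC))
E
```

```text
t: 14.6
tcp_pos: [0.4999, -0.0106, 0.083]
tool_rot: [0.001, 0.708, -0.001, 0.707]
force: [-2.8, -0.4, 7.6]
finger_gap: 0.356
```

View pics/w7z.png

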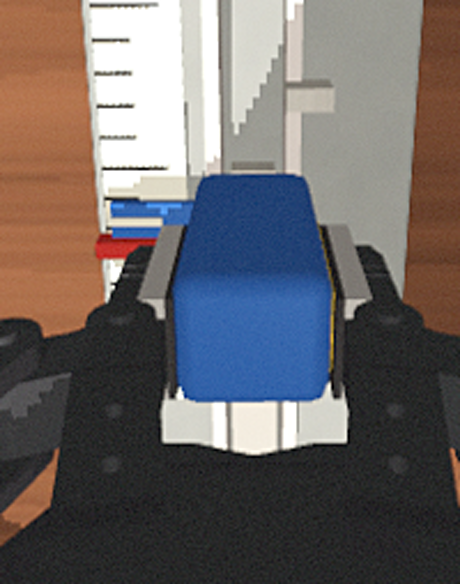

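View pics/s7z.png

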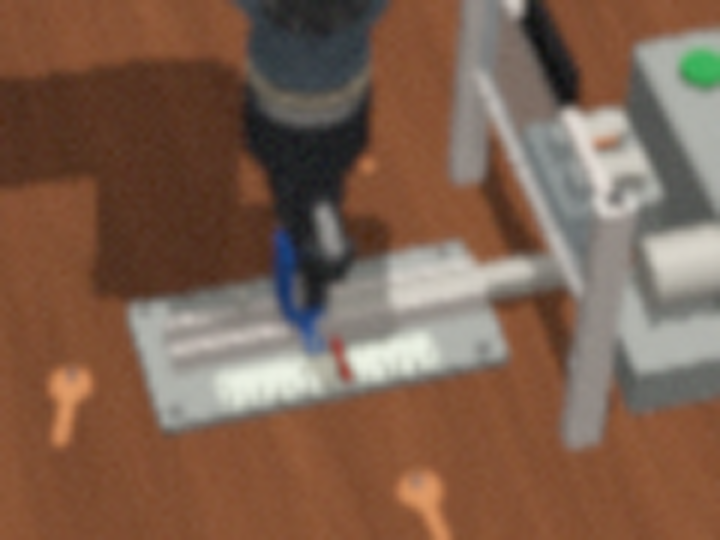

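View pics/t7z.png

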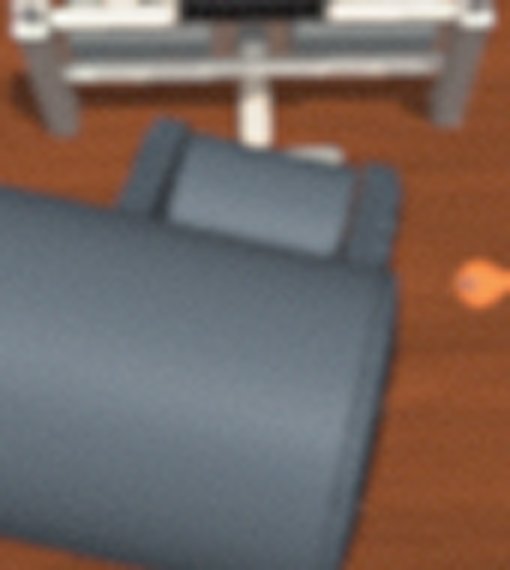

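The wrist zoom shows the pointer's white line at about (135,222) and the cursor just ahead of it at (128,249). The side view agrees, with a gap still left. I measure both now.

Run:
```python
from h import *
w=load('w7')
for v in range(216,246): print(v,w['img'][v,205].tolist(),w['img'][v,197].tolist(),dep(w,205,v).round(4)[[0,2]])
```

```text
216 [52, 55, 65] [25, 23, 16] [0.5036 0.0133]
217 [20, 50, 98] [217, 209, 185] [0.4949 0.0368]
218 [36, 74, 135] [235, 225, 204] [0.4946 0.0392]
219 [55, 102, 169] [228, 218, 209] [0.4957 0.038 ]
220 [59, 104, 175] [229, 216, 199] [0.496 0.039]
221 [48, 98, 168] [228, 217, 193] [0.4967 0.0391]
222 [53, 102, 173] [227, 218, 197] [0.4973 0.0391]
223 [38, 92, 172] [226, 218, 198] [0.4984 0.0382]
224 [122, 129, 149] [221, 214, 195] [0.4991 0.0381]
225 [220, 211, 187] [226, 220, 198] [0.4991 0.0398]
226 [232, 225, 203] [227, 222, 202] [0.4994 0.0405]
227 [239, 230, 202] [238, 232, 209] [0.5003 0.04  ]
228 [167, 165, 178] [155, 149, 126] [0.5017 0.0384]
229 [23, 83, 166] [56, 54, 57] [0.5018 0.0397]
230 [53, 104, 172] [209, 189, 164] [0.5025 0.0397]
231 [58, 108, 178] [176, 138, 111] [0.5037 0.0386]
232 [41, 108, 182] [131, 16, 3] [0.5045 0.0385]
233 [124, 62, 117] [132, 28, 14] [0.5149 0.0178]
234 [134, 25, 12] [130, 38, 29] [0.5151 0.019 ]
235 [163, 37, 35] [160, 42, 31] [0.5147 0.0215]
236 [188, 48, 41] [188, 50, 46] [0.5158 0.0207]
237 [195, 47, 41] [195, 50, 42] [0.5166 0.0206]
238 [197, 43, 34] [196, 51, 43] [0.517  0.0214]
239 [200, 53, 48] [195, 56, 51] [0.5177 0.0216]
240 [151, 49, 41] [194, 48, 44] [0.5184 0.0218]
241 [84, 44, 44] [192, 35, 29] [0.4941 0.0715]
242 [39, 30, 35] [181, 103, 88] [0.4943 0.0722]
243 [24, 33, 34] [213, 219, 208] [0.4946 0.0727]
244 [23, 26, 34] [209, 214, 206] [0.4946 0.0738]
245 [69, 71, 69] [198, 201, 189] [0.4943 0.0754]
```

Run:
```python
from h import *
w=load('w7')
print(w['origin'],onz(w,205,226.0,.038),onz(w,197,238.5,.022),onz(w,197,235,.022)[0],onz(w,197,242,.022)[0])
```

```text
[ 0.42910504 -0.01049704  0.20035013] [ 0.50052926 -0.04577282  0.038     ] [ 0.5171299  -0.05545803  0.022     ] 0.5144236257482192 0.5198576110088212
```

The remaining gap is 16.6 mm here, and 16.8 mm from the first view minus the travel. I go 14 mm and measure again.

```bash
python3 -m crank '[0,3,0,0,0, 0,7,0,0,0, 0,11,0,0,0, 0,14,0,0,0, 0,14,0,0,0, 0,14,0,0,0]'
python3 - <<'E'
from h import *
w=snap('wrist','w8');snap('side','s8'); print(w['origin'])
a=cv2.imread('pics/w8.png')[200:260,170:250]; cv2.imwrite('pics/w8z.png',cv2.resize(a,None,fx=8,fy=8,interpolation=cv2.INTER_NEAREST))
for v in range(214,246): print(v,w['img'][v,205].tolist(),w['img'][v,195].tolist())
E
```

```text
t: 15.5
tcp_pos: [0.5138, -0.0105, 0.083]
tool_rot: [0.001, 0.708, -0.001, 0.707]
force: [-2.5, 0.2, 7.5]
finger_gap: 0.35
[ 0.4429641  -0.01046338  0.20037853]
214 [126, 15, 12] [123, 5, 8]
215 [139, 27, 21] [130, 27, 21]
216 [124, 24, 30] [128, 36, 30]
217 [71, 58, 106] [169, 50, 43]
218 [30, 77, 139] [196, 55, 44]
219 [52, 99, 167] [198, 55, 46]
220 [55, 103, 174] [193, 48, 38]
221 [55, 100, 170] [192, 49, 37]
222 [47, 100, 170] [196, 54, 48]
223 [45, 97, 177] [196, 44, 41]
224 [115, 122, 145] [184, 68, 62]
225 [220, 213, 188] [208, 211, 200]
226 [230, 224, 201] [217, 221, 212]
227 [238, 230, 203] [217, 217, 207]
228 [170, 169, 180] [213, 215, 206]
229 [31, 89, 168] [212, 213, 204]
230 [48, 98, 170] [211, 213, 204]
231 [49, 99, 171] [210, 211, 203]
232 [30, 88, 169] [208, 209, 201]
233 [223, 212, 193] [205, 207, 199]
234 [239, 230, 205] [204, 202, 196]
235 [187, 181, 162] [213, 214, 204]
236 [68, 67, 59] [216, 218, 210]
237 [167, 163, 145] [216, 217, 210]
238 [227, 221, 201] [214, 217, 210]
239 [230, 225, 204] [214, 216, 210]
240 [176, 172, 153] [212, 216, 210]
241 [101, 96, 89] [213, 217, 210]
242 [40, 40, 40] [212, 215, 210]
243 [18, 19, 27] [209, 215, 208]
244 [22, 28, 24] [208, 214, 207]
245 [67, 68, 68] [213, 220, 214]
```

View pics/w8z.png

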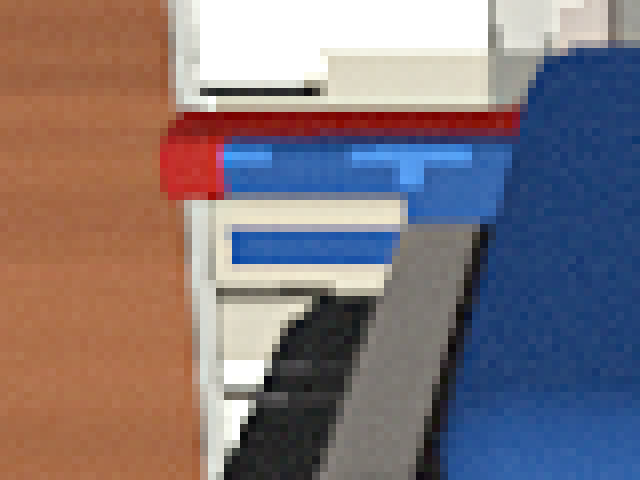

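Run:
```python
from h import *
w=load('w8')
p=[onz(w,205,v,.038)[0] for v in (224.0,226.1,228.2)]; c=[onz(w,195,v,.022)[0] for v in (216.8,220.6,224.4)]
print(p,c,c[1]-p[1])
s=load('s8')
a=cv2.imread('pics/s8.png')[195:225,235:280]; cv2.imwrite('pics/s8z.png',cv2.resize(a,None,fx=14,fy=14,interpolation=cv2.INTER_CUBIC))
```

```text
[np.float64(0.5129625319557518), np.float64(0.5144022384729351), np.float64(0.5158486742619726)] [np.float64(0.5144835462256994), np.float64(0.5173055946596887), np.float64(0.5201514116191976)] 0.002903356186753636
```

View pics/s8z.png

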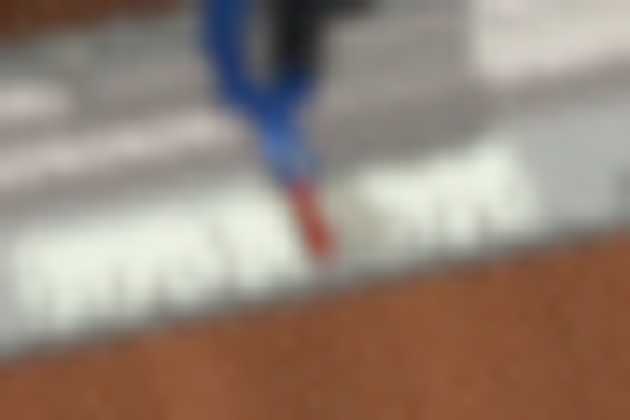

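The remaining gap is 2.9 mm. The cursor is still at 0.5173, so it hasn't moved. Last nudge.

```bash
python3 -m crank '[0,1.5,0,0,0, 0,3,0,0,0, 0,3,0,0,0, 0,3,0,0,0, 0,3,0,0,0]'
python3 - <<'E'
from h import *
w=snap('wrist','w9'); s=snap('side','s9');print(w['origin'])
a=cv2.imread('pics/w9.png')[200:260,170:250]; cv2.imwrite('pics/w9z.png',cv2.resize(a,None,fx=8,fy=8,interpolation=cv2.INTER_NEAREST))
for v in list(range(205,233)): print(v,w['img'][v,205].tolist(),w['img'][v,194].tolist())
E
```

```text
t: 16.23
tcp_pos: [0.5165, -0.0105, 0.083]
tool_rot: [0.001, 0.708, -0.001, 0.706]
force: [-3.7, -0.5, 7.7]
finger_gap: 0.354
[ 0.44577856 -0.01045858  0.20041032]
205 [255, 255, 255] [221, 223, 214]
206 [255, 255, 249] [194, 196, 186]
207 [155, 159, 150] [142, 143, 136]
208 [167, 172, 166] [202, 207, 201]
209 [222, 205, 197] [201, 188, 180]
210 [175, 132, 124] [151, 87, 82]
211 [137, 18, 20] [136, 19, 10]
212 [141, 33, 21] [139, 32, 25]
213 [212, 53, 46] [170, 37, 30]
214 [205, 53, 49] [246, 75, 67]
215 [198, 49, 38] [255, 92, 81]
216 [185, 53, 45] [223, 60, 53]
217 [107, 60, 113] [190, 52, 50]
218 [36, 105, 184] [191, 49, 38]
219 [55, 108, 182] [193, 44, 41]
220 [58, 105, 173] [192, 32, 23]
221 [51, 100, 170] [199, 201, 193]
222 [48, 100, 170] [212, 223, 214]
223 [47, 97, 174] [215, 218, 210]
224 [114, 121, 146] [215, 219, 209]
225 [220, 213, 188] [213, 216, 207]
226 [230, 224, 200] [214, 216, 210]
227 [238, 229, 200] [213, 217, 211]
228 [168, 165, 180] [214, 218, 210]
229 [31, 90, 168] [213, 217, 209]
230 [49, 100, 171] [212, 216, 210]
231 [51, 102, 171] [209, 214, 205]
232 [48, 104, 178] [218, 224, 217]
```

View pics/w9z.png

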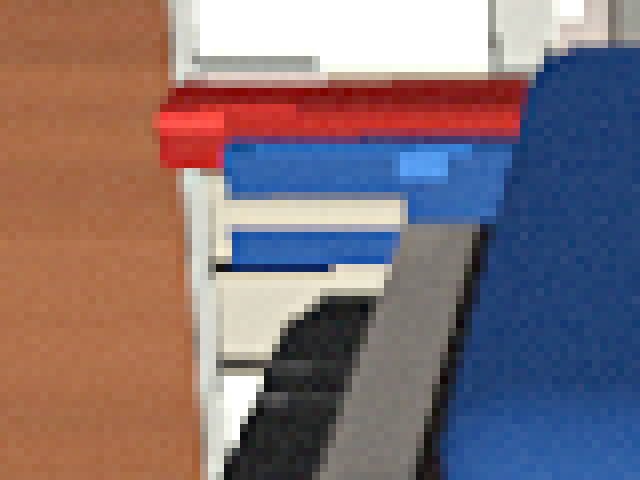

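View pics/s9.png

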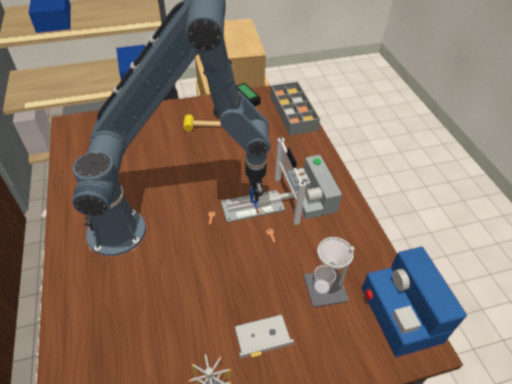

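Run:
```python
from h import *
w=load('w9')
p=[onz(w,205,v,.038)[0] for v in (224.0,226.1,228.2)]; c=[onz(w,194,v,.022)[0] for v in (212.8,216.8,220.6)]
print(p,c,c[1]-p[1]); print(manip.sense()['tcp_pos'],manip.sense()['finger_gap'])
```

```text
[np.float64(0.5157021987441817), np.float64(0.5171415978594168), np.float64(0.5185877129203689)] [np.float64(0.514270100323986), np.float64(0.517214760922709), np.float64(0.5200362261028987)] 7.316306329219202e-05
[ 0.51651769 -0.01051583  0.08299604] 0.3555958270511013
```

The pointer and cursor agree to 0.1 mm, and the travel of 77.8 mm against the predicted 78.0 backs that up. The button is held, the sash is up and the cursor hasn't moved, so I hand the job in.

```bash
python3 -c "
from station import workorder; print(workorder.sign_off())"
```

```text
the job is handed in; nothing more can be done
None
```

The job is done and handed in at about 16.3 s. The sash is up, and the arm is held at the red cursor with the button squeezed.

- **Sash:** I lifted it 90 mm to its top stop, where the force rose to 20 N with no further movement. After release, depth put the bar top at about 0.242 m, which is where full travel should leave it. The last side picture still shows it up.
- **Stop arm:** I squeezed the grip and button together at 40 N. The gap reads about 30 mm; the button fully in should give 31 mm, and at 0.004 m in (where the arm is freed) it would be 34 mm, so the button is in. The arm went out 77.8 mm.
- **Alignment:** The last wrist view has the pointer at x = 0.5171 and the cursor at 0.5172, about 0.1 mm apart. That comes from one wrist camera view, but the first view's estimate of 78.0 mm of travel agrees with it.
- **Cursor and other things:** The cursor stayed at 0.517 m in every view. Nothing else on the counter had visibly moved in the pictures I viewed; I did not measure those things one by one.

No check failed. Two small disagreements remain: the housing edge gave a station angle about 0.5–1° off the other edges, which I ignored, and the gap reads slightly under 31 mm. The gripper also showed a steady 7–8 N upward force while holding the arm, well under the limits.

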